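# Check a shut instrument box with the bridge height gauge

## Robot

A 7-joint arm with a two-finger parallel gripper is mounted at the origin on the work surface. World frame = base frame: x ahead of the robot, y to its left, z up, the work surface at z = 0. Lengths are in m, angles in rad, forces in N, time in s.
With the tool pointing down it reaches from about 0.425 to 0.925 m from the base axis. Payload 6.8 kg.
Tool frame: the origin (TCP) lies between the finger pads; the fingertips stand finger_overhang ahead of it and the grasp point (between the pads) lies 6 mm ahead of it (finger_overhang is the distance from the TCP to the fingertips, in m); z points along the fingers, y is the line along which they close (so a half turn about z gives the same grasp; the last joint's range is limited). The gripper opens to 85 mm and grips with 20 to 120 N. Pads are 22 mm wide; open, the fingers measure 114 mm over their backs; the gripper's body (76 mm by 85 mm) begins 54 mm behind the grasp point. The pads swing forward as they close: fully open they stand 13 mm farther back than shut.
Start: joints at [1.08, 0.477, 0.022, 1.555, -0.011, 1.109, -0.083], TCP at [0.252, -0.626, 0.256] pointing down, gripper open.
Joint ranges: [-2.96, 2.96], [-0.34, 2.1], [-1.41, 1.46], [0.24, 2.44], [-1.37, 4.51], [0.17, 1.92], [-2.96, 2.96]. Speed limits (rad/s): [2.39, 2.39, 3.14, 3.14, 3.14, 3.14, 3.14].

## Interface

Orientations are given as a unit quaternion [w, x, y, z].
In Python, from station import * gives the robot as it stands.
- The arm moves only by the tool drive_tool, never from a script. Its argument "increments" is a list of rows, each an object of numbers: "claw": the finger opening in m, from 0 to 0.0854; "dx", "dy", "dz": the shift along the tool's x, y, z in m; "wx", "wy", "wz": the turn, a rotation vector about the tool's x, y, z in degrees. A call has 1 to 20 rows; each row shifts and turns the commanded pose from where the row before left it, along the tool's axes as they then stand; what a row does not reach is not made up. A row lasts 1/8 s, in which the tool goes at most 62.5 mm and 10.7 degrees, less where a joint would pass 70% of its speed; a pose out of reach is approached as far as the arm can. A call with a gripper value outside its range is refused whole. The fingers move at their own pace and stop on an object; "newtons" is the grip in N (left out, the last holds). Time passes only in rows, so rows that do not move let the fingers close. It gives the time, the measured TCP pose, the force, the opening and the grip force at its end, in the units of the state.
- get_obs(): the state, without advancing time (a new reading comes with each control period).
- read_camera(name): name is "scene" or "top" or "wrist"; returns (picture, depth): 420x560x3 uint8, red, green, blue; 420x560 float32, m along the optical axis (not along the pixel's ray), 0 where there is no reading.
- calibration(name): a dict with "intrinsics" (3x3 intrinsics, pixels), "R" (3x3) and "t" (3): a world point X has camera coordinates R X + t; the wrist camera has in their place "mount" (4x4, takes a point from camera to tool coordinates, whose origin is the TCP and whose axes are the flange's). Camera axes: x right, y down, z forward; pixel columns grow to the right and rows downward; lengths in m; the calibration is good to about 2 mm. The wrist camera is an equidistant fisheye: a pixel r from the principal point sees the ray r / f radians off the axis. A picture is of the moment at which its call begins: read the wrist's pose just before it. calibration takes no time and is no camera call.
- hand_in(): hands the job in; it is judged then, once.
The state is a dict: "t": time; "q": joint angles; "joint_vel": joint speeds; "joint_torque": joint torques, N m; "eef_pos": TCP position; "tool_rot": TCP orientation; "contact_force": force on the tool from outside, world axes, zero at the start; "torque": the same for the moment, N m; "gripper_width": opening from 0.0 (shut) to 1.0 (fully open); "grasp_force": force on a finger pad.
Only numpy, scipy, OpenCV 4.12 (cv2) and the standard library are available. Lean on these libraries where they do the work, as an engineer would, in place of code of your own. Each camera call takes 0.05 s, during which the arm holds its last target. There are 200 camera calls.

## Task

Before the small white box with the round orange label goes into the steriliser, check that its lid is fully home: pick up the aluminium bridge gauge by its yellow grip and lower it squarely over that box, one leg beside each long side, until its legs stand on the bench and its sprung foot rests on the orange label and reads the box's height. Set it down before you let go, and leave it standing there. Do not shift the box or disturb the plain white box and the blue case.

Things in the scene. Friction and masses are not known exactly. Their poses are not given: they have to be found in the camera images.
- gauge: Loose aluminium bridge gauge, 0.4-0.6 kg, standing. Origin: middle of its yellow grip, over the foot, 110 mm above the leg soles. z up, y from leg to leg. Grip 30 mm (y) by 26 mm (x), 32 mm below to 30 mm above the origin: pinch along y. Under it a crossbar 110 mm (y) by 44 mm (x), 12 mm thick; legs 10 mm thick at its ends, 90 mm clear between them, under a crossbar 66 mm above the soles.
- reading (a joint): Gauge reading, m: how far its sprung foot (steel disc, 18 mm across) is pushed up from the level of the leg soles; 0 when free, at most 0.055. With the gauge standing it is the height of what is under the foot. A soft spring (0.3 to 1.2 N) pushes the foot down; the gauge's weight overcomes it. A red pointer on the grip rises with it.
- label (a point): Centre of the round orange label (30 mm across) on the lid of the loose white box to check, 34 mm above the bench. Box 64 mm along x, 44 mm along y, 34 mm high, about 0.18 to 0.35 kg; the point's axes are the box's, z up. The gauge's y axis goes along this y (either way round), so that its legs pass the long sides.
- plain_box: Bystander: plain white box without a label, 68 mm (x) by 46 mm (y), 46 mm high; origin at the centre of its underside.
- blue_case: Bystander: blue case, 60 mm (x) by 44 mm (y), 24 mm high; origin at the centre of its underside.
Things that resemble listed ones, but are neither listed nor needed, are in the scene too. Of the things like the gauge, leave any that is brown, green or pink; of the rest the larger one is meant.

How it is judged:
On the way, in this order (a step that is already met when the one before it is completed fails the run):
1. the gauge is held, lifted clear above the bench (height (world z) of gauge above 0.15 m and contact force between the fingers and gauge above 0.5 N), for 0.1 s.
2. still held, the gauge stands (within 8 mm) on the bench astride the labelled box, its foot on the label (angle between the y axis of gauge and the y axis of label, either way round below 0.35 rad and horizontal distance between gauge and label below 0.015 m and height (world z) of gauge below 0.118 m and angle between gauge's own z axis and vertical below 0.1 rad and value of joint reading between 0.03 and 0.038 m and contact force between the fingers and gauge above 0.5 N), for 0.1 s.
At the end, for the whole second after the job is handed in: The gauge stands upright on the bench (tilt under 0.1 rad, height within 8 mm), released and at rest, its centre within 15 mm of the label's centre, its legs beside the long sides (within 0.35 rad of square), reading 30 to 38 mm (angle between the y axis of gauge and the y axis of label, either way round below 0.35 rad and horizontal distance between gauge and label below 0.015 m and height (world z) of gauge below 0.118 m and angle between gauge's own z axis and vertical below 0.1 rad and value of joint reading between 0.03 and 0.038 m and contact force between the fingers and gauge below 0.1 N and linear speed of gauge below 0.02 m/s); the robot touches nothing.
It fails at once if the labelled box is shifted by more than 15 mm (distance of label from where it was at the start of the episode above 0.015 m).
It fails at once if the plain box is shifted by more than 15 mm (distance of plain_box from where it was at the start of the episode above 0.015 m).
It fails at once if the blue case is shifted by more than 15 mm (distance of blue_case from where it was at the start of the episode above 0.015 m).
It also fails if it takes over 38 s, if anything falls off the work surface, if the arm or the gripper's body presses on something with over 40 N, if the wrist force passes 120 N, or if a joint passes its speed limit or range.

## Working session

There is one attempt and no reset: what is moved stays moved. The work goes in short steps, Python scripts to look and compute and a tool call to move; the robot and the scene stay as the last step left them, time stands still between calls to the robot, and variables do not carry over. Pictures are saved under pics/ and viewed, at most 10 in all, crops included, and the job is handed in when it is done.

Besides the shell and the picture viewer there is one more tool, called after ">>>" as name(argument=value, ...) on one line, values as JSON. drive_tool: Moves the arm, as the interface text tells. Its arguments: {"type":"object","properties":{"increments":{"type":"array","items":{"type":"object","properties":{"claw":{"type":"number"},"dx":{"type":"number"},"dy":{"type":"number"},"dz":{"type":"number"},"wx":{"type":"number"},"wy":{"type":"number"},"wz":{"type":"number"}}}},"newtons":{"type":"number"}},"required":["increments"]}

```bash
mkdir -p pics
cat > h.py <<'E'
import numpy as np, cv2
from station import *
def snap(n,tag):
    o=get_obs(); p,d=read_camera(n); np.savez(f'pics/{tag}.npz',p=p,d=d,pos=o['eef_pos'],rot=o['tool_rot'])
    cv2.imwrite(f'pics/{tag}.png',p[:,:,::-1]); return p,d
def pts(n,d):
    c=calibration(n);K=np.array(c['intrinsics']);R=np.array(c['R']);t=np.array(c['t'])
    v,u=np.mgrid[:d.shape[0],:d.shape[1]]
    X=np.stack([(u-K[0,2])/K[0,0]*d,(v-K[1,2])/K[1,1]*d,d],-1)
    return (X-t)@R
E
python3 - <<'E'
from h import *
o=get_obs();print({k:np.round(v,3) for k,v in o.items()})
for n in('scene','top'):
    snap(n,n+'0');c=calibration(n);print(n,np.round(-np.array(c['R']).T@np.array(c['t']),3))
print(calibration('wrist'))
E
```

```text
{'t': np.float64(0.0), 'q': array([ 1.08 ,  0.478,  0.022,  1.556, -0.012,  1.109, -0.083]), 'joint_vel': array([-0.001,  0.001, -0.   ,  0.002,  0.   , -0.   ,  0.002]), 'joint_torque': array([-1.0000e-03, -5.9645e+01,  1.6080e+00, -2.8120e+01,  1.2000e-02,
        9.0000e-03, -0.0000e+00]), 'eef_pos': array([ 0.252, -0.626,  0.255]), 'tool_rot': array([-0.001,  0.982,  0.19 , -0.   ]), 'contact_force': array([ 0.042,  0.369, -1.878]), 'torque': array([ 0.04 ,  0.038, -0.006]), 'grasp_force': np.float64(0.0), 'gripper_width': np.float64(1.001)}
scene [1.187 0.231 0.739]
top [0.37  0.022 1.394]
{'intrinsics': array([[325.1922621 ,   0.        , 282.83832013],
       [  0.        , 325.1922621 , 206.69392575],
       [  0.        ,   0.        ,   1.        ]]), 'mount': array([[ 4.48582311e-04, -9.59348664e-01, -2.82223210e-01,
         7.28045477e-02],
       [ 9.99998466e-01, -4.75339787e-05,  1.75103700e-03,
         2.65105950e-04],
       [-1.69327020e-03, -2.82223562e-01,  9.59347171e-01,
        -1.18302307e-01],
       [ 0.00000000e+00,  0.00000000e+00,  0.00000000e+00,
         1.00000000e+00]])}
```

View pics/top0.png

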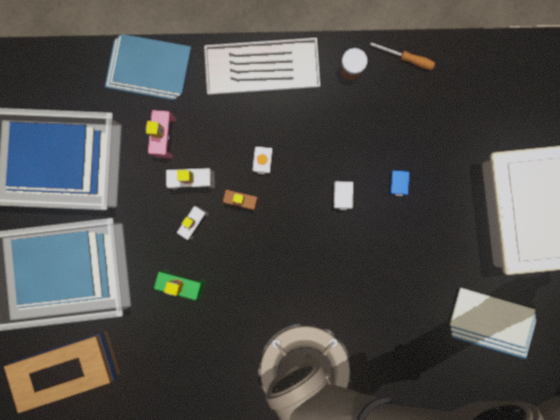

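View pics/scene0.png

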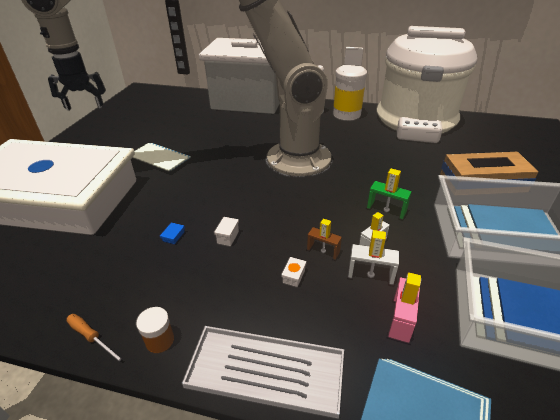

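The top view shows five gauge-like things: pink (158,132), large silver (188,178), brown (240,200), small silver (191,222) and green (178,286). Pink, brown and green are excluded, and the larger of the two silver ones is at (188,178). The labelled box is at (262,160), the plain box at (343,195) and the blue case at (400,183). Next I'll measure them and check the choice in a crop.

```bash
cat > m.py <<'E'
from h import *
a=np.load('pics/top0.npz');p=a['p'];P=pts('top',a['d']);hsv=cv2.cvtColor(p,cv2.COLOR_RGB2HSV)
def rep(name,roi,zlo,zhi,lo=(0,0,0),hi=(180,255,255)):
    x0,y0,x1,y1=roi
    m=cv2.inRange(hsv,lo,hi)>0
    m&=(P[...,2]>zlo)&(P[...,2]<zhi)&(a['d']>0)
    k=np.zeros_like(m);k[y0:y1,x0:x1]=1;m&=k
    q=P[m];
    if len(q)<4: print(name,'few',len(q));return
    (c,s,an)=cv2.minAreaRect((q[:,:2]*1000).astype(np.float32))
    v,u=np.nonzero(m)
    print(name,len(q),'med',np.round(np.median(q,0),4),'rect',np.round(c,1),np.round(s,1),round(an,1),'px',u.mean().round(1),v.mean().round(1))
Y=((22,120,90),(35,255,255))
rep('grip top',(160,160,220,195),.11,.2,*Y)
rep('crossbar',(160,160,220,195),.06,.09)
rep('small grip',(170,200,215,245),.07,.2,*Y)
rep('small bar',(170,200,215,245),.035,.07)
rep('label',(245,140,280,180),.02,.05,(5,120,90),(20,255,255))
rep('box top',(245,140,280,180),.027,.045)
rep('plain',(325,170,365,215),.035,.06)
rep('blue',(385,165,420,200),.016,.035)
rep('brown',(215,180,265,215),.03,.2)
rep('pink',(140,100,180,160),.03,.2)
b=np.load('pics/scene0.npz')['p'][190:300,260:440]
cv2.imwrite('pics/crop.png',cv2.resize(np.hstack([b]),None,fx=4,fy=4,interpolation=cv2.INTER_CUBIC)[:,:,::-1])
E
python3 m.py
```

```text
grip top 139 med [0.5064 0.2857 0.14  ] rect [506.5 287.2] [29.3 24.6] 89.4 px 183.9 175.2
crossbar 576 med [0.5042 0.273  0.0784] rect [507.5 287.8] [ 44.3 110.5] 1.1 px 189.9 178.0
small grip 75 med [0.3936 0.2858 0.1036] rect [394.2 286.2] [20.6 21.3] 56.8 px 187.4 221.9
small bar 334 med [0.3964 0.2809 0.0581] rect [394.2 285.9] [32.8 81.1] 55.8 px 192.1 221.9
label 69 med [0.5562 0.1028 0.0351] rect [556.4 102.9] [21.2 22.6] 89.9 px 262.0 159.0
box top 413 med [0.5562 0.1028 0.0345] rect [555.2 102.3] [44.2 67. ] 83.8 px 262.2 159.2
plain 479 med [ 0.4595 -0.1064  0.046 ] rect [ 458.6 -107.1] [44.8 70.3] 88.8 px 343.4 194.4
blue 397 med [ 0.4899 -0.2579  0.0243] rect [ 488.8 -257.9] [44.7 64.8] 85.2 px 399.7 182.1
brown 425 med [0.4503 0.155  0.0598] rect [451.3 160. ] [82.8 33. ] 75.6 px 240.2 199.0
pink 885 med [0.617  0.3568 0.0794] rect [624.7 361.8] [ 45.5 111. ] 84.5 px 158.9 132.4
```

View pics/crop.png

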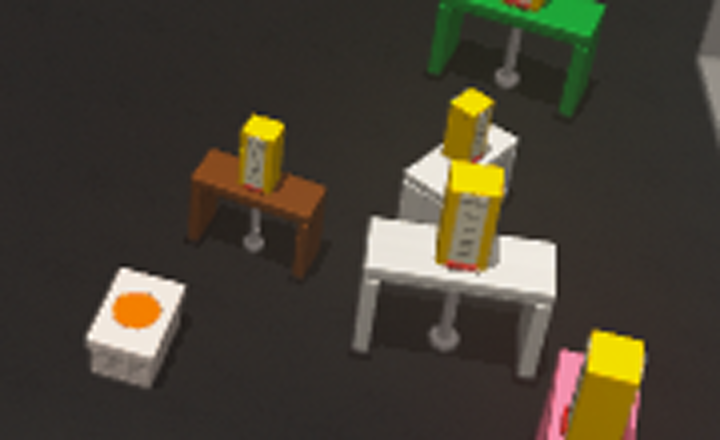

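The crop shows the large silver gauge with its yellow grip at about (470,215). The small silver one is behind it at (470,130), and the orange-labelled box is at (137,310). The measured sizes (44×110 mm crossbar, grip top at 0.140 m, box 44×67 mm at 0.0345 m) match the description. Moving over.

>>> drive_tool(increments=[{"wz": 10.4, "dx": 0.03, "claw": 0.0854}, {"wz": 10.4, "dx": 0.03}, {"dx": 0.03, "dy": -0.045}, {"dx": 0.03, "dy": -0.045}, {"dx": 0.03, "dy": -0.045}, {"dx": 0.03, "dy": -0.045}, {"dx": 0.03, "dy": -0.045}, {"dx": 0.03, "dy": -0.045}, {"dx": 0.03, "dy": -0.045}, {"dx": 0.02, "dy": -0.05}, {"dy": -0.05}, {"dy": -0.05}, {"dy": -0.05}, {"dy": -0.05}, {"dy": -0.05}, {"dy": -0.05}, {"dy": -0.05}, {"dy": -0.05}], newtons=50)

```text
schema error: expected keys claw, dx, dy, dz, wx, wy, wz
```

```bash
python3 -c "
import station;print([n for n in dir(station) if n[0]!='_'])
print(getattr(station,'finger_overhang',None), station.get_obs()['gripper_width'])"; ls
```

```text
['PlanningError', 'calibration', 'finger_overhang', 'get_obs', 'hand_in', 'read_camera']
0.025 0.999694418171395
h.py
m.py
pics
```

>>> drive_tool(increments=[{"claw": 0.085, "dx": 0.03, "dy": 0, "dz": 0, "wx": 0, "wy": 0, "wz": 10.4}, {"claw": 0.085, "dx": 0.03, "dy": 0, "dz": 0, "wx": 0, "wy": 0, "wz": 10.4}, {"claw": 0.085, "dx": 0.03, "dy": -0.045, "dz": 0, "wx": 0, "wy": 0, "wz": 0}, {"claw": 0.085, "dx": 0.03, "dy": -0.045, "dz": 0, "wx": 0, "wy": 0, "wz": 0}, {"claw": 0.085, "dx": 0.03, "dy": -0.045, "dz": 0, "wx": 0, "wy": 0, "wz": 0}, {"claw": 0.085, "dx": 0.03, "dy": -0.045, "dz": 0, "wx": 0, "wy": 0, "wz": 0}, {"claw": 0.085, "dx": 0.03, "dy": -0.045, "dz": 0, "wx": 0, "wy": 0, "wz": 0}, {"claw": 0.085, "dx": 0.03, "dy": -0.045, "dz": 0, "wx": 0, "wy": 0, "wz": 0}, {"claw": 0.085, "dx": 0.03, "dy": -0.045, "dz": 0, "wx": 0, "wy": 0, "wz": 0}, {"claw": 0.085, "dx": 0, "dy": -0.05, "dz": 0, "wx": 0, "wy": 0, "wz": 0}, {"claw": 0.085, "dx": 0, "dy": -0.05, "dz": 0, "wx": 0, "wy": 0, "wz": 0}, {"claw": 0.085, "dx": 0, "dy": -0.05, "dz": 0, "wx": 0, "wy": 0, "wz": 0}, {"claw": 0.085, "dx": 0, "dy": -0.05, "dz": 0, "wx": 0, "wy": 0, "wz": 0}, {"claw": 0.085, "dx": 0, "dy": -0.05, "dz": 0, "wx": 0, "wy": 0, "wz": 0}, {"claw": 0.085, "dx": 0, "dy": -0.05, "dz": 0, "wx": 0, "wy": 0, "wz": 0}, {"claw": 0.085, "dx": 0, "dy": -0.05, "dz": 0, "wx": 0, "wy": 0, "wz": 0}, {"claw": 0.085, "dx": 0, "dy": -0.05, "dz": 0, "wx": 0, "wy": 0, "wz": 0}], newtons=50)

```text
t: 2.22
eef_pos: [0.5048, 0.1115, 0.2561]
tool_rot: [0.0, 1.0, 0.01, -0.0]
contact_force: [0.3, -0.6, 0.8]
gripper_width: 0.992
grasp_force: 0.0
```

```bash
cat >> h.py <<'E'
from scipy.spatial.transform import Rotation as Ro
def wrays(tag,uv):
    a=np.load(f'pics/{tag}.npz');c=calibration('wrist');K=c['intrinsics'];M=c['mount']
    q=a['rot'];R=Ro.from_quat([q[1],q[2],q[3],q[0]]).as_matrix()
    x=(np.asarray(uv,float)-K[:2,2])/K[0,0];r=np.linalg.norm(x,axis=-1,keepdims=True)
    d=np.concatenate([x/np.maximum(r,1e-9)*np.sin(r),np.cos(r)],-1)
    return a['pos']+R@M[:3,3], d@(R@M[:3,:3]).T
def onplane(tag,uv,z):
    o,d=wrays(tag,uv); return o+d*((z-o[2])/d[...,2:])
E
python3 - <<'E'
from h import *
p,d=snap('wrist','w1')
o=get_obs();print(o['t'],np.round(o['eef_pos'],4),o['tool_rot'])
hsv=cv2.cvtColor(p,cv2.COLOR_RGB2HSV)
def blobs(m,z,name):
    for c in cv2.findContours(m,cv2.RETR_EXTERNAL,cv2.CHAIN_APPROX_NONE)[0]:
        if cv2.contourArea(c)<150: continue
        X=onplane('w1',c[:,0,:],z)[:,:2]*1000
        r=cv2.minAreaRect(X.astype(np.float32));print(name,c[:,0].mean(0).round(),np.round(r[0],1),np.round(r[1],1),round(r[2],1))
blobs(cv2.inRange(hsv,(5,150,120),(20,255,255)),.034,'orange')
blobs(cv2.inRange(hsv,(22,120,90),(35,255,255)),.14,'yellow')
blobs(cv2.inRange(hsv,(0,0,170),(180,60,255)),.034,'white')
E
```

```text
2.275 [0.504  0.1197 0.2565] [-2.24962331e-03  9.99898091e-01  1.40972717e-02  1.16411840e-04]
yellow [123. 393.] [270.3 297.5] [ 31.9 109. ] 56.8
yellow [125. 286.] [430.6 253.9] [16.7 49.5] 49.1
yellow [232. 245.] [475.6 151.6] [20.  31.4] 75.0
yellow [ 94. 197.] [511.8 271.7] [29.7 65.9] 11.1
yellow [14. 79.] [625.5 361.2] [26.5 30.1] 84.3
white [551. 363.] [ 143.7 -463.5] [202.3  62. ] 48.2
white [ 18. 311.] [275.2 562.5] [179.3  27. ] 2.6
white [ 39. 297.] [316.6 490.1] [120.3  13.7] 5.9
white [ 36. 273.] [339.6 502.3] [131.7 114.7] 5.8
white [138. 272.] [384.4 296.2] [34.8 80.6] 55.9
white [463. 226.] [ 456.1 -115.9] [48.  71.9] 88.0
white [119. 182.] [499.1 313.4] [ 49.2 126.3] 1.1
white [292. 134.] [556.2 102. ] [44.  66.5] 82.9
white [ 12. 165.] [536.  479.7] [ 64.6 178.2] 75.4
white [53.  2.] [738.4 403.4] [176.   11.9] 75.5
```

View pics/w1.png

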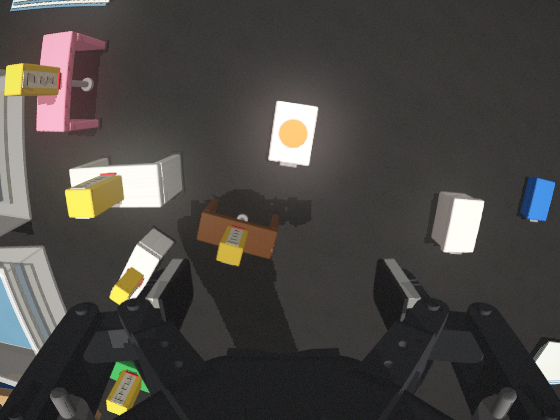

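The wrist view shows the labelled box at (293,134), which gives (0.556, 0.102) with its y axis at 83°, in agreement with the top view. The large silver gauge is at (119,182), clear of the brown one at (238,228). Moving over the grip and descending.

>>> drive_tool(increments=[{"claw": 0.085, "dx": 0.002, "dy": -0.042, "dz": 0, "wx": 0, "wy": 0, "wz": 0}, {"claw": 0.085, "dx": 0.002, "dy": -0.042, "dz": 0, "wx": 0, "wy": 0, "wz": 0}, {"claw": 0.085, "dx": 0.002, "dy": -0.042, "dz": 0, "wx": 0, "wy": 0, "wz": 0}, {"claw": 0.085, "dx": 0.002, "dy": -0.042, "dz": 0, "wx": 0, "wy": 0, "wz": 0}, {"claw": 0.085, "dx": 0, "dy": 0, "dz": 0, "wx": 0, "wy": 0, "wz": 0}, {"claw": 0.085, "dx": 0, "dy": 0, "dz": 0.04, "wx": 0, "wy": 0, "wz": 0}, {"claw": 0.085, "dx": 0, "dy": 0, "dz": 0.04, "wx": 0, "wy": 0, "wz": 0}, {"claw": 0.085, "dx": 0, "dy": 0, "dz": 0, "wx": 0, "wy": 0, "wz": 0}, {"claw": 0.085, "dx": 0, "dy": 0, "dz": 0, "wx": 0, "wy": 0, "wz": 0}], newtons=50)

```text
t: 3.4
eef_pos: [0.5107, 0.2779, 0.1776]
tool_rot: [-0.0, 1.0, 0.009, 0.001]
contact_force: [0.7, -0.0, -0.2]
gripper_width: 0.994
grasp_force: 0.0
```

Run:
```python
from h import *
p,d=snap('wrist','w2')
o=get_obs();print(o['t'],np.round(o['eef_pos'],4),o['tool_rot'])
hsv=cv2.cvtColor(p,cv2.COLOR_RGB2HSV)
for lo,hi,z in(((22,120,90),(35,255,255),.14),((0,0,150),(180,60,255),.078)):
    for c in cv2.findContours(cv2.inRange(hsv,lo,hi),cv2.RETR_EXTERNAL,cv2.CHAIN_APPROX_NONE)[0]:
        if cv2.contourArea(c)<150: continue
        X=onplane('w2',c[:,0,:],z)[:,:2]*1000
        r=cv2.minAreaRect(X.astype(np.float32));print(z,c[:,0].mean(0).round(),np.round(r[0],1),np.round(r[1],1),round(r[2],1))
```

```text
3.45 [0.511  0.2783 0.1781] [-5.93167798e-04  9.99953500e-01  9.55429893e-03  1.16696214e-03]
0.14 [275. 339.] [455.  280.9] [13.1 24.7] 89.5
0.14 [433. 286.] [489.8 188. ] [43.6 10.7] 47.7
0.14 [264. 242.] [516.7 288.4] [41.6 29.6] 1.7
0.14 [124.  42.] [624.5 361.9] [26.  32.2] 84.8
0.078 [126. 385.] [317.4 438.3] [43.2 84.7] 86.5
0.078 [ 25. 328.] [370.7 566.7] [ 16.8 108.5] 5.8
0.078 [273. 323.] [413.2 283.7] [29.4 70.1] 56.0
0.078 [ 80. 297.] [428.3 467.7] [25.3 78.4] 3.5
0.078 [269. 216.] [508.9 288.1] [ 43.7 109.7] 1.2
0.078 [474. 158.] [560.8 132. ] [36.9 55.8] 83.1
0.078 [ 59. 148.] [561.4 467.5] [ 61.5 164. ] 86.6
0.078 [ 18. 171.] [540.8 525.6] [ 76.3 288.8] 78.2
0.078 [169.  67.] [620.5 362.5] [40.5 95.5] 84.2
```

View pics/w2.png

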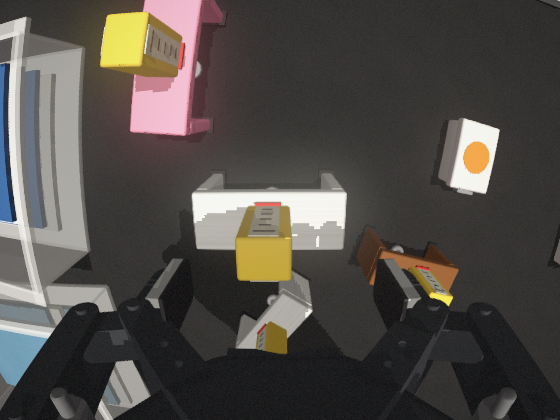

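The wrist view has the gauge grip at (264,242) between the fingers and its crossbar at (269,216), centred on (0.508, 0.288). I still need 10 mm in y, then I can descend.

>>> drive_tool(increments=[{"claw": 0.085, "dx": -0.003, "dy": -0.01, "dz": 0, "wx": 0, "wy": 0, "wz": 0}, {"claw": 0.085, "dx": 0, "dy": 0, "dz": 0.02, "wx": 0, "wy": 0, "wz": 0}, {"claw": 0.085, "dx": 0, "dy": 0, "dz": 0.02, "wx": 0, "wy": 0, "wz": 0}, {"claw": 0.085, "dx": 0, "dy": 0, "dz": 0.02, "wx": 0, "wy": 0, "wz": 0}, {"claw": 0.085, "dx": 0, "dy": 0, "dz": 0, "wx": 0, "wy": 0, "wz": 0}, {"claw": 0.085, "dx": 0, "dy": 0, "dz": 0, "wx": 0, "wy": 0, "wz": 0}], newtons=50)

```text
t: 4.2
eef_pos: [0.5072, 0.289, 0.1176]
tool_rot: [-0.001, 1.0, 0.01, 0.001]
contact_force: [0.5, -0.2, -0.4]
gripper_width: 0.991
grasp_force: 0.0
```

>>> drive_tool(increments=[{"claw": 0.02, "dx": 0, "dy": 0, "dz": 0, "wx": 0, "wy": 0, "wz": 0}, {"claw": 0.02, "dx": 0, "dy": 0, "dz": 0, "wx": 0, "wy": 0, "wz": 0}, {"claw": 0.02, "dx": 0, "dy": 0, "dz": 0, "wx": 0, "wy": 0, "wz": 0}, {"claw": 0.02, "dx": 0, "dy": 0, "dz": 0, "wx": 0, "wy": 0, "wz": 0}, {"claw": 0.02, "dx": 0, "dy": 0, "dz": 0, "wx": 0, "wy": 0, "wz": 0}, {"claw": 0.02, "dx": 0, "dy": 0, "dz": 0, "wx": 0, "wy": 0, "wz": 0}, {"claw": 0.02, "dx": 0, "dy": 0, "dz": 0, "wx": 0, "wy": 0, "wz": 0}, {"claw": 0.02, "dx": 0, "dy": 0, "dz": 0, "wx": 0, "wy": 0, "wz": 0}], newtons=50)

```text
t: 5.2
eef_pos: [0.507, 0.2885, 0.1167]
tool_rot: [-0.0, 1.0, 0.01, 0.0]
contact_force: [-0.2, 1.3, 5.5]
gripper_width: 0.346
grasp_force: 50.6
```

The gauge is gripped at a 29 mm opening and 50 N. Lifting, then travelling.

>>> drive_tool(increments=[{"claw": 0.02, "dx": 0, "dy": 0, "dz": -0.02, "wx": 0, "wy": 0, "wz": 0}, {"claw": 0.02, "dx": 0, "dy": 0, "dz": -0.03, "wx": 0, "wy": 0, "wz": 0}, {"claw": 0.02, "dx": 0, "dy": 0, "dz": -0.03, "wx": 0, "wy": 0, "wz": 0}, {"claw": 0.02, "dx": 0, "dy": 0, "dz": -0.03, "wx": 0, "wy": 0, "wz": 0}, {"claw": 0.02, "dx": 0, "dy": 0, "dz": -0.02, "wx": 0, "wy": 0, "wz": 0}, {"claw": 0.02, "dx": 0, "dy": 0, "dz": 0, "wx": 0, "wy": 0, "wz": 0}, {"claw": 0.02, "dx": 0, "dy": 0, "dz": 0, "wx": 0, "wy": 0, "wz": 4.0}, {"claw": 0.02, "dx": 0, "dy": 0, "dz": 0, "wx": 0, "wy": 0, "wz": 3.7}, {"claw": 0.02, "dx": 0.01, "dy": 0.03, "dz": 0, "wx": 0, "wy": 0, "wz": 0}, {"claw": 0.02, "dx": 0.01, "dy": 0.03, "dz": 0, "wx": 0, "wy": 0, "wz": 0}, {"claw": 0.02, "dx": 0.01, "dy": 0.03, "dz": 0, "wx": 0, "wy": 0, "wz": 0}, {"claw": 0.02, "dx": 0.01, "dy": 0.03, "dz": 0, "wx": 0, "wy": 0, "wz": 0}, {"claw": 0.02, "dx": 0, "dy": 0.03, "dz": 0, "wx": 0, "wy": 0, "wz": 0}, {"claw": 0.02, "dx": 0, "dy": 0.03, "dz": 0, "wx": 0, "wy": 0, "wz": 0}, {"claw": 0.02, "dx": 0, "dy": 0, "dz": 0, "wx": 0, "wy": 0, "wz": 0}, {"claw": 0.02, "dx": 0, "dy": 0, "dz": 0, "wx": 0, "wy": 0, "wz": 0}], newtons=50)

```text
t: 7.2
eef_pos: [0.525, 0.1048, 0.2448]
tool_rot: [0.0, 0.998, -0.057, -0.001]
contact_force: [-0.1, 0.3, -5.4]
gripper_width: 0.345
grasp_force: 51.4
```

Run:
```python
from h import *
p,d=snap('wrist','w3')
snap('scene','s3')
o=get_obs();print(o['t'],np.round(o['eef_pos'],4),o['tool_rot'],o['grasp_force'])
b=np.load('pics/w3.npz')['p'];s=np.load('pics/s3.npz')['p'][130:340,180:460]
cv2.imwrite('pics/c3.png',np.hstack([cv2.resize(b,(400,300)),cv2.resize(s,(400,300))])[:,:,::-1])
```

```text
7.3 [0.5253 0.1057 0.2454] [-4.86538767e-05  9.98401457e-01 -5.65155990e-02 -7.18198303e-04] 51.36158108711243
```

View pics/c3.png

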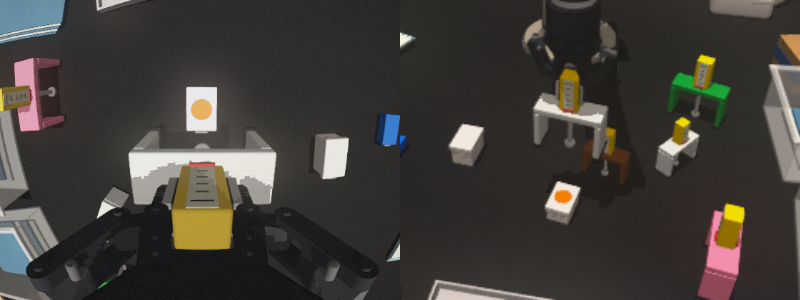

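The left half (wrist) shows the held gauge square to the box: the label is at (201,110), in line with the foot at (203,147). The right half confirms the gauge is held level and that the boxes are where they were. Moving +30 mm in x, then part of the way down.

>>> drive_tool(increments=[{"claw": 0.02, "dx": 0.015, "dy": 0, "dz": 0, "wx": 0, "wy": 0, "wz": 0}, {"claw": 0.02, "dx": 0.015, "dy": 0, "dz": 0, "wx": 0, "wy": 0, "wz": 0}, {"claw": 0.02, "dx": 0, "dy": 0, "dz": 0.025, "wx": 0, "wy": 0, "wz": 0}, {"claw": 0.02, "dx": 0, "dy": 0, "dz": 0.025, "wx": 0, "wy": 0, "wz": 0}, {"claw": 0.02, "dx": 0, "dy": 0, "dz": 0.025, "wx": 0, "wy": 0, "wz": 0}, {"claw": 0.02, "dx": 0, "dy": 0, "dz": 0, "wx": 0, "wy": 0, "wz": 0}, {"claw": 0.02, "dx": 0, "dy": 0, "dz": 0, "wx": 0, "wy": 0, "wz": 0}], newtons=50)

```text
t: 8.18
eef_pos: [0.5568, 0.1015, 0.1722]
tool_rot: [-0.0, 0.998, -0.057, 0.001]
contact_force: [1.0, -0.2, -5.2]
gripper_width: 0.35
grasp_force: 51.3
```

Run:
```python
from h import *
snap('wrist','w4');snap('scene','s4')
o=get_obs();print(o['t'],np.round(o['eef_pos'],4),o['tool_rot'],o['grasp_force'])
b=np.load('pics/w4.npz')['p'];s=np.load('pics/s4.npz')['p'][160:310,230:430]
cv2.imwrite('pics/c4.png',np.hstack([cv2.resize(b,(400,300)),cv2.resize(s,(400,300))])[:,:,::-1])
```

```text
8.275 [0.5568 0.1016 0.1727] [-3.68117102e-04  9.98356532e-01 -5.72941431e-02  1.21709998e-03] 51.2746399641037
```

View pics/c4.png

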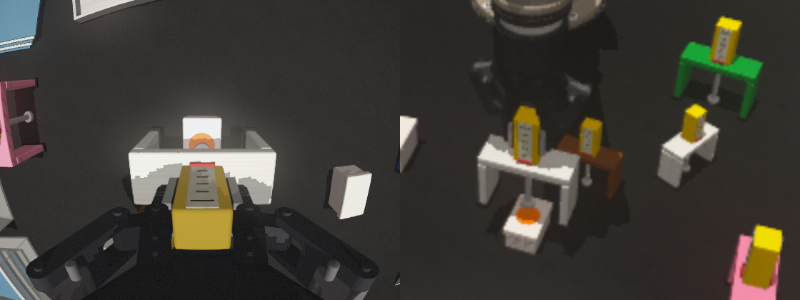

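The wrist half shows the box centred between the legs, with the label at (202,138) behind the foot. The scene half shows the foot just above the label at (528,212). 56 mm of descent remain.

>>> drive_tool(increments=[{"claw": 0.02, "dx": -0.001, "dy": 0, "dz": 0.01, "wx": 0, "wy": 0, "wz": 0}, {"claw": 0.02, "dx": 0, "dy": 0, "dz": 0.012, "wx": 0, "wy": 0, "wz": 0}, {"claw": 0.02, "dx": 0, "dy": 0, "dz": 0.012, "wx": 0, "wy": 0, "wz": 0}, {"claw": 0.02, "dx": 0, "dy": 0, "dz": 0.01, "wx": 0, "wy": 0, "wz": 0}, {"claw": 0.02, "dx": 0, "dy": 0, "dz": 0.006, "wx": 0, "wy": 0, "wz": 0}, {"claw": 0.02, "dx": 0, "dy": 0, "dz": 0.003, "wx": 0, "wy": 0, "wz": 0}, {"claw": 0.02, "dx": 0, "dy": 0, "dz": 0, "wx": 0, "wy": 0, "wz": 0}, {"claw": 0.02, "dx": 0, "dy": 0, "dz": 0, "wx": 0, "wy": 0, "wz": 0}], newtons=50)

```text
t: 9.28
eef_pos: [0.5546, 0.1014, 0.1185]
tool_rot: [0.0, 0.998, -0.057, -0.0]
contact_force: [0.6, -0.1, -3.9]
gripper_width: 0.34
grasp_force: 51.5
```

>>> drive_tool(increments=[{"claw": 0.02, "dx": 0, "dy": 0, "dz": 0.001, "wx": 0, "wy": 0, "wz": 0}, {"claw": 0.02, "dx": 0, "dy": 0, "dz": 0.001, "wx": 0, "wy": 0, "wz": 0}, {"claw": 0.02, "dx": 0, "dy": 0, "dz": 0, "wx": 0, "wy": 0, "wz": 0}, {"claw": 0.02, "dx": 0, "dy": 0, "dz": 0, "wx": 0, "wy": 0, "wz": 0}, {"claw": 0.02, "dx": 0, "dy": 0, "dz": 0, "wx": 0, "wy": 0, "wz": 0}], newtons=50)

```text
t: 9.9
eef_pos: [0.5548, 0.1015, 0.1167]
tool_rot: [-0.0, 0.998, -0.057, 0.0]
contact_force: [-2.7, -1.0, 3.2]
gripper_width: 0.347
grasp_force: 52.4
```

The force reversed to +3 N at the same height as the grasp, so the legs are on the bench. Releasing and lifting off.

>>> drive_tool(increments=[{"claw": 0.04, "dx": 0, "dy": 0, "dz": 0, "wx": 0, "wy": 0, "wz": 0}, {"claw": 0.04, "dx": 0, "dy": 0, "dz": 0, "wx": 0, "wy": 0, "wz": 0}, {"claw": 0.075, "dx": 0, "dy": 0, "dz": 0, "wx": 0, "wy": 0, "wz": 0}, {"claw": 0.075, "dx": 0, "dy": 0, "dz": 0, "wx": 0, "wy": 0, "wz": 0}, {"claw": 0.075, "dx": 0, "dy": 0, "dz": 0, "wx": 0, "wy": 0, "wz": 0}, {"claw": 0.075, "dx": 0, "dy": 0, "dz": -0.01, "wx": 0, "wy": 0, "wz": 0}, {"claw": 0.075, "dx": 0, "dy": 0, "dz": -0.03, "wx": 0, "wy": 0, "wz": 0}, {"claw": 0.075, "dx": 0, "dy": 0, "dz": -0.04, "wx": 0, "wy": 0, "wz": 0}, {"claw": 0.075, "dx": 0, "dy": 0, "dz": -0.04, "wx": 0, "wy": 0, "wz": 0}, {"claw": 0.075, "dx": -0.04, "dy": 0.04, "dz": 0, "wx": 0, "wy": 0, "wz": 0}, {"claw": 0.075, "dx": -0.04, "dy": 0.05, "dz": 0, "wx": 0, "wy": 0, "wz": 0}, {"claw": 0.075, "dx": -0.04, "dy": 0.05, "dz": 0, "wx": 0, "wy": 0, "wz": 0}, {"claw": 0.075, "dx": 0, "dy": 0.05, "dz": 0, "wx": 0, "wy": 0, "wz": 0}, {"claw": 0.075, "dx": 0, "dy": 0, "dz": 0, "wx": 0, "wy": 0, "wz": 0}, {"claw": 0.075, "dx": 0, "dy": 0, "dz": 0, "wx": 0, "wy": 0, "wz": 0}], newtons=50)

```text
t: 11.78
eef_pos: [0.4163, -0.071, 0.2369]
tool_rot: [-0.0, 0.998, -0.057, 0.001]
contact_force: [0.2, -0.2, -0.4]
gripper_width: 0.881
grasp_force: 0.0
```

Run:
```python
from h import *
snap('scene','s5');p,d=snap('top','t5');snap('wrist','w5')
o=get_obs();print(o['t'],np.round(o['eef_pos'],4),o['grasp_force'])
P=pts('top',d);hsv=cv2.cvtColor(p,cv2.COLOR_RGB2HSV)
def rep(n,zl,zh,cx,cy,r,lo=(0,0,0),hi=(180,255,255)):
    m=(d>0)&(P[...,2]>zl)&(P[...,2]<zh)&(np.hypot(P[...,0]-cx,P[...,1]-cy)<r)&(cv2.inRange(hsv,lo,hi)>0)
    q=P[m]
    if len(q)>5:
        R=cv2.minAreaRect((q[:,:2]*1000).astype(np.float32));print(n,len(q),np.median(q,0).round(4),np.round(R[0],1),np.round(R[1],1),round(R[2],1))
    else: print(n,len(q))
rep('bar',.06,.09,.555,.102,.08);rep('grip',.11,.16,.555,.102,.05,(22,120,90),(35,255,255));rep('box',.025,.045,.555,.102,.05)
rep('plain',.035,.06,.459,-.107,.06);rep('blue',.016,.035,.489,-.258,.06)
s=np.load('pics/s5.npz')['p'][160:310,210:410];b=np.load('pics/w5.npz')['p']
cv2.imwrite('pics/c5.png',np.hstack([cv2.resize(b,(400,300)),cv2.resize(s,(400,300),interpolation=cv2.INTER_CUBIC)])[:,:,::-1])
```

```text
11.925 [ 0.4163 -0.0702  0.2365] 0.0
bar 595 [0.5516 0.0931 0.0783] [555.2 101.8] [109.9  44.1] 83.4
grip 123 [0.5518 0.1012 0.1398] [553.4 101.2] [28.6 23.5] 84.0
box 118 [0.5323 0.1038 0.034 ] [555.6 114.4] [65.1 68.1] 84.3
plain 0
blue 394 [ 0.4899 -0.2577  0.0243] [ 488.8 -257.5] [43.7 63.9] 85.1
```

View pics/c5.png

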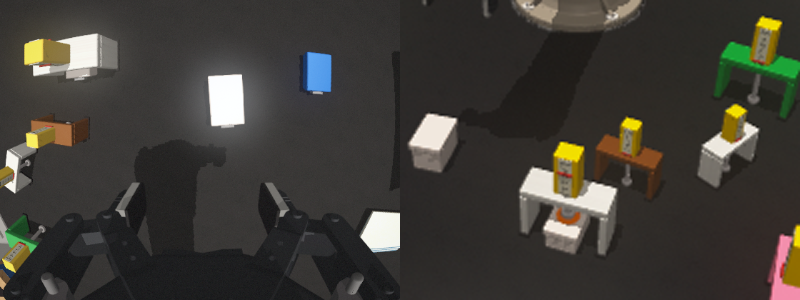

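The gauge stands at (0.555, 0.102) with its bar at 83.4° and its bar and grip heights as they should be. The scene half shows it astride the box, foot on the label at (570,218) and pointer raised. The plain box and blue case look undisturbed. Handing in.

```bash
python3 -c "
from station import *
print(hand_in())"
```

```text
the job is handed in; nothing more can be done
None
```

The large silver gauge is standing square over the orange-labelled box with its foot on the label, within about 1 mm of centre by the top camera. I released it, moved the arm clear and handed the job in; no verdict came back, and I did not read the gauge's value off its scale.

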